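# Take the clip lamp off its charger and clip it to the splash screen

### The arm

A 6-joint arm with a two-finger parallel gripper is mounted at the origin on the work surface. World frame = base frame: x ahead of the robot, y to its left, z up, the work surface at z = 0. Lengths are in mm, angles in degrees, forces in N, time in s.
With the tool pointing down it reaches from about 300 to 850 mm from the base axis. Payload 4.2 kg.
Tool frame: the origin (TCP) lies midway between the tips of the shut fingers; the grasp point (between the pads) lies 19 mm behind it; z points along the fingers, y is the line along which they close (so a half turn about z gives the same grasp; the last joint's range is limited). The gripper opens to 91 mm and grips with 3 to 60 N. Pads are 32 mm wide; open, the fingers measure 118 mm over their backs; the gripper's body (76 mm by 178 mm) begins 60 mm behind the grasp point.
Start: joints at [-68.984, 18.312, 89.639, -0, 72.044, -1.146], TCP at [216.91, -532.535, 213.976] pointing down, gripper open.
Joint ranges: [-177.97, 177.97], [-48.28, 115.42], [12.27, 149.76], [-77.06, 257.06], [2.81, 150.46], [-146.56, 146.56]. Speed limits (degrees/s): [147.25, 147.25, 180, 180, 180, 180].

### API

Orientations are given as [roll, pitch, yaw] about the fixed x, y, z axes, in that order (R = Rz(yaw) Ry(pitch) Rx(roll)).
In Python, from workcell import env gives the robot as it stands.
- The arm moves only by the tool send_rows, never from a script. Its argument "steps" is a list that holds one entry, the list of rows, each a list of 5 numbers: the shift along the tool's x, y, z scaled (see below), then the turn about the tool's z scaled (see below), then the opening, from 0 (shut) to 1 (fully open). In form: [[[dx, dy, dz, yaw, fingers], ...]]. A call has 1 to 5 rows; each row shifts and turns the commanded pose from where the row before left it, along the tool's axes as they then stand; what a row does not reach is not made up. The controller multiplies each number of a shift by 0.04 m and each number of a turn by 0.12 rad. A row lasts 1/12 s, in which the tool goes at most 41.7 mm and 7.16 degrees, less where a joint would pass 70% of its speed; a pose out of reach is approached as far as the arm can. A call with a number of a shift or a turn outside -1 to 1 is refused whole. A call with a gripper value outside its range is refused whole. The fingers move at their own pace and stop on an object; "squeeze" is the grip in N (left out, the last holds). Time passes only in rows, so rows that do not move let the fingers close. It gives the time, the measured TCP pose, the force, the opening and the grip force at its end, in the units of the state.
- env.state(): the state, without advancing time (a new reading comes with each control period).
- env.grab_frame(name): name is "side" or "top"; returns a dict with "pixels" (384x512x3 uint8, red, green, blue), "depth" (384x512 float32, mm along the optical axis (not along the pixel's ray), 0 where there is no reading), "intrinsics" (3x3 intrinsics, pixels), "cam_to_world" (4x4, takes a point from camera to world coordinates). Camera axes: x right, y down, z forward; pixel columns grow to the right and rows downward; lengths in mm; the calibration is good to about 2 mm. A picture is of the moment at which its call begins.
- env.job_done(): hands the job in; it is judged then, once.
The state is a dict: "time_s": time; "qpos": joint angles; "qvel": joint speeds; "effort": joint torques, N m; "ee_pos": TCP position; "ee_rot": TCP orientation; "force": force on the tool from outside, world axes, zero at the start; "torque": the same for the moment, N m; "gripper_width": finger opening in mm; "gripper_force": force on a finger pad.
Only numpy, scipy, OpenCV 4.12 (cv2) and the standard library are available. Lean on these libraries where they do the work, as an engineer would, in place of code of your own. Each camera call takes 0.05 s, during which the arm holds its last target. There are 200 camera calls.

### The job

Pull the cordless clip lamp straight up out of its charger and clip it onto the upright edge of the wood-framed splash screen that faces the robot, in the upper half of that edge, so that its head shines over the mask drying on its mould. Push it fully home so that the frame's edge meets the back of the jaws, keep it upright and square to the screen, and let go so that the clip holds it by itself. Leave the mask and everything else on the bench where it is.

Things in the scene. Friction and masses are not known exactly. Their poses are not given: they have to be found in the camera images.
- lamp: Cordless clip lamp, 0.15 kg, standing with its plug down in the charger. Origin: middle of the underside of its round foot (44 mm wide), which rests on the charger's top. z up along its battery barrel (26 mm thick, up to z = 90 mm), x the way the clip's jaws point (away from the robot at the start), y to its left. The clip's two grey arms, hinged on the barrel, lie at z = 38 to 74 mm
- lamp_grip (a point): between the clip's two flat handles, lamp frame (-36, 0, 56) mm. Handles: x = -12 to -62 mm, z = 38 to 74 mm, nothing above them. Over their outer faces at this x they measure 46 mm at rest (51 mm at the ends), 40 mm on the screen (faces parallel), 29 mm squeezed to the stop (33 mm at x = -25). Squeeze here across the lamp's y; full squeeze takes about 25 N, grip harder (40 N) to pull
- lamp_throat (a point): back of the jaws, a 10 mm wide black stop that meets the screen's edge: lamp frame (26, 0, 56) mm. From here the jaws reach forward to x = 65 mm, 36 mm high, with two rubber ribs inside each at x = 34 to 64 mm; squeezed open, the ribs stand 31 mm apart in front and 22 mm behind, evenly about the lamp's x axis; let go, they spring shut with about 9 N
- lamp_head (a point): middle of the lamp head's shining underside, lamp frame (50, 53, 97) mm. The head is a grey disc 58 mm across on a bent neck from the barrel's top, ahead and to the left: x = 20 to 80, y = 24 to 82, z = 90 to 132 mm
- plug_tip (a point): lower end of the steel plug under the lamp's foot, lamp frame (0, 0, -26) mm; the plug is 14 mm thick with a waist, and can turn in the socket
- clip_left (a joint): opening angle of the clip's left arm: 0 shut, 0.09 on a 12 mm edge, 0.24 rad squeezed to the stop
- clip_right (a joint): the same for the right arm; the two always open equally
- charger: white charger, 112 x 96 mm and 45 mm high, fixed to the bench. Origin: centre of its underside, z up. A round socket in the middle of its top holds the lamp's plug; two sprung balls grip the plug's waist: it comes straight up with a pull of about 7 N and is free after 26 mm
- charger_socket (a point): centre of the socket's mouth, in the charger's top face
- screen: wood-framed clear splash screen standing upright, fixed to the bench: 240 mm long, 210 mm high, frame 12 mm thick. Origin: bench level under the middle of the upright edge that faces the robot; x along the screen away from the robot, y across it towards the mask, z up. The near upright of the frame is 55 mm wide. Two feet, 20 mm high and 90 mm wide across y, the near one at x = 36 to 64 mm
- screen_edge (a point): middle of the near edge's thickness, 155 mm above the bench (a good height for the middle of the clip)
- mask: ivory face mask with gold trim drying on a plaster slab 210 x 160 x 40 mm, 80 mm high in all, to the left of the screen; origin: centre of the slab's underside. Leave alone
- glue_jar: white jar, 76 mm across, 105 mm high; origin: centre of its base. Leave alone
- brush_can: perforated steel canister, 80 mm across and 95 mm high, with brushes standing to 200 mm; origin: centre of its base. Leave alone
- tape_roll: roll of paper tape lying flat, 92 mm across, 38 mm high; origin: centre of its underside. Leave alone
- half_mask: white half mask, 120 x 85 mm, 45 mm high; origin: centre of its underside. Leave alone
- spatula: spatula lying flat, 180 mm long; origin: middle of its underside. Leave alone
Not all that is in view belongs to the job. What is shaped like the lamp but green is not meant. Leave any pink look-alike of the charger alone.

How it is judged (in metres and radians):
On the way:
1. the lamp is pulled out of the charger: its plug's tip is more than 10 mm above the socket's mouth, the lamp within 25 degrees of upright (z of plug_tip in the frame of charger_socket above 0.01 m and angle between lamp's own z axis and vertical below 0.44 rad), for 0.1 s.
At the end, for the whole second after the job is handed in: At rest on its own clip: back of jaws within 12 mm of the screen's near edge, 8 mm of its mid-thickness; clip's middle 105 to 197 mm above the bench; arms at 0.05 to 0.14 rad; upright and in line with the screen to 0.2 rad; head over 30 mm to the mask's side; everything else left alone (x of lamp_throat in the frame of screen between -0.012 and 0.008 m and y of lamp_throat in the frame of screen between -0.008 and 0.008 m and z of lamp_throat in the frame of screen between 0.105 and 0.197 m and y of lamp_head in the frame of screen above 0.03 m and angle between lamp's own z axis and vertical below 0.2 rad and angle between the x axis of lamp and the x axis of screen, either way round below 0.2 rad and value of joint clip_left between 0.05 and 0.14 rad and value of joint clip_right between 0.05 and 0.14 rad and linear speed of lamp below 0.01 m/s); the robot touches nothing.
It fails at once if the drying mask is shifted by more than 10 mm (distance of mask from where it was at the start of the episode above 0.01 m).
It fails at once if another thing on the bench is shifted by more than 30 mm (distance of any of glue_jar, brush_can, tape_roll, half_mask, spatula from where it was at the start of the episode above 0.03 m).
It also fails if it takes over 48 s, if anything falls off the work surface, if the arm or the gripper's body presses on something with over 40 N, if the wrist force passes 120 N, or if a joint passes its speed limit or range.

## Working session

There is one attempt and no reset: what is moved stays moved. The work goes in short steps, Python scripts to look and compute and a tool call to move; the robot and the scene stay as the last step left them, time stands still between calls to the robot, and variables do not carry over. Pictures are saved under pics/ and viewed, at most 10 in all, crops included, and the job is handed in when it is done.

Besides the shell and the picture viewer there is one more tool, called after "Emit:" by a JSON object that holds its "op" and its "data", one argument or row to a line. send_rows: Moves the arm, as the interface text tells. Shifts and turns lie within -1 to 1; 1 stands for 0.04 m of shift or 0.12 rad of turn. Its arguments: {"type":"object","properties":{"steps":{"type":"array"},"squeeze":{"type":"number"}},"required":["steps"]}

```bash
mkdir -p pics; ls; cat > h.py <<'E'
import numpy as np,cv2,pickle
from workcell import env
def grab(n,tag):
    f=env.grab_frame(n); f={k:np.array(f[k]) for k in("pixels","depth","intrinsics","cam_to_world")}
    pickle.dump(f,open(f'pics/{tag}.pkl','wb')); cv2.imwrite(f'pics/{tag}.png',f['pixels'][:,:,::-1]); return f
def load(tag): return pickle.load(open(f'pics/{tag}.pkl','rb'))
def pts(f):
    h,w=f['depth'].shape; u,v=np.meshgrid(np.arange(w),np.arange(h)); K=f['intrinsics']; d=f['depth']
    c=np.stack([(u-K[0,2])/K[0,0]*d,(v-K[1,2])/K[1,1]*d,d,np.ones_like(d)],-1)
    return (c@f['cam_to_world'].T)[...,:3]
def ray(f,u,v):
    K=f['intrinsics'];T=f['cam_to_world']; d=T[:3,:3]@np.array([(u-K[0,2])/K[0,0],(v-K[1,2])/K[1,1],1]); return T[:3,3],d
def onplane(f,u,v,z):
    o,d=ray(f,u,v); return o+d*(z-o[2])/d[2]
E
python3 - <<'E'
from h import *
for n in("side","top"):
    f=grab(n,n+'0'); print(n,f['cam_to_world'].round(3),f['intrinsics'])
print(env.state())
a=cv2.imread('pics/side0.png')
E
```

```text
pics
side [[ 1.000000e-02 -6.300000e-01  7.760000e-01 -6.794430e+02]
 [-1.000000e+00 -1.400000e-02  1.000000e-03 -1.760400e+01]
 [ 1.000000e-02 -7.760000e-01 -6.300000e-01  1.092937e+03]
 [ 0.000000e+00  0.000000e+00  0.000000e+00  1.000000e+00]] [[482.13314443   0.         260.45110726]
 [  0.         482.13314443 198.1237926 ]
 [  0.           0.           1.        ]]
top [[-8.000000e-03 -9.870000e-01  1.580000e-01  3.128510e+02]
 [-1.000000e+00  9.000000e-03  8.000000e-03  2.937000e+00]
 [-9.000000e-03 -1.580000e-01 -9.870000e-01  1.258642e+03]
 [ 0.000000e+00  0.000000e+00  0.000000e+00  1.000000e+00]] [[421.71435038   0.         259.57606181]
 [  0.         421.71435038 195.03134806]
 [  0.           0.           1.        ]]
{'time_s': 0.1, 'qpos': array([-6.89835554e+01,  1.83500570e+01,  8.96989262e+01,  1.69693528e-04,
        7.20436436e+01, -1.14613675e+00]), 'qvel': array([-0.10800873, -0.13793927, -0.15071072, -0.0894775 ,  0.06810181,
        0.12865771]), 'effort': array([-2.08157430e-04, -4.13331664e+01, -2.32508862e+01,  7.27956416e-02,
        4.21288563e-02, -5.05333401e-05]), 'ee_pos': array([ 216.75118976, -532.10353018,  213.18682764]), 'ee_rot': array([-1.79907395e+02, -2.01408013e-03,  2.21625273e+01]), 'force': array([ 0.17523721, -0.26720735,  0.50650993]), 'torque': array([-0.01763549, -0.01140993, -0.01615598]), 'gripper_force': 0.0, 'gripper_width': 91.0758798937245}
```

View pics/side0.png

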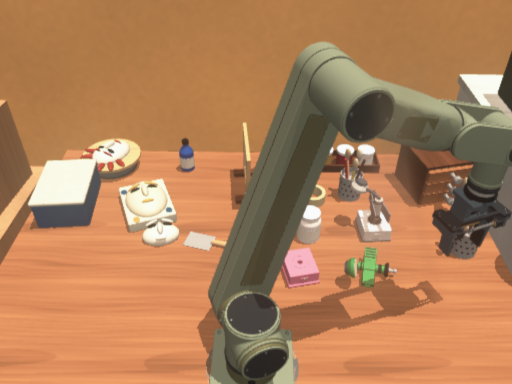

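View pics/top0.png

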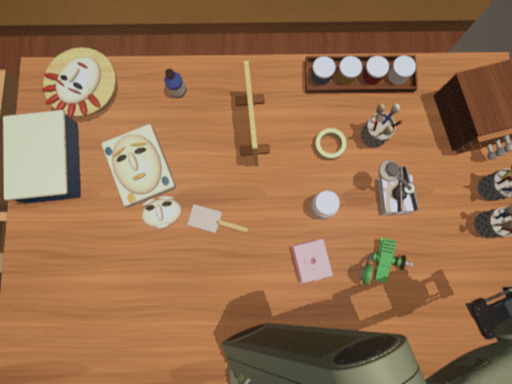

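The side view shows the lamp in its white charger at about (374,212) and the screen at (247,165), partly behind the arm. In the top view the lamp is at (398,188) and the screen's top bar runs from (248,62) to (256,160). Next I'll measure both.

```bash
python3 - <<'E'
from h import *
t=load('top0');s=load('side0');P=pts(t);Q=pts(s)
def up(f,x0,x1,y0,y1,k): return cv2.resize(f['pixels'][y0:y1,x0:x1,::-1],None,fx=k,fy=k,interpolation=cv2.INTER_CUBIC)
A=up(t,365,425,150,220,8);B=up(s,350,400,165,245,7)
h=max(A.shape[0],B.shape[0]);pad=lambda a:cv2.copyMakeBorder(a,0,h-a.shape[0],0,0,0)
M=np.hstack([pad(A)[:560],pad(B)[:560]])[:, :800]; M=cv2.resize(M,(800,560)) if M.shape[1]>800 else M
cv2.imwrite('pics/z0.png',M);print(M.shape)
# screen bar top z 195..225
for n,p in(('top',P),('side',Q)):
    reg=(p[...,2]>190)&(p[...,2]<225)&(p[...,0]>300)&(p[...,0]<800)&(abs(p[...,1])<100)
    q=p[reg]
    print(n,len(q))
    if len(q)>20:
        print(q.min(0),q.max(0),np.median(q,0)); vx,vy,x,y=cv2.fitLine(q[:,:2].astype(np.float32),cv2.DIST_HUBER,0,.01,.01).ravel(); print('dir',np.degrees(np.arctan2(vy,vx)),x,y)
# charger: white, z 30..55
c=t['pixels'].astype(int)
for n,p in(('top',P),('side',Q)):
    m=(p[...,2]>36)&(p[...,2]<54)&(p[...,0]>250)&(p[...,0]<480)&(p[...,1]<-240)&(p[...,1]>-460)
    f=t if n=='top' else s
    px=f['pixels'].astype(int); m&=(px.min(-1)>90)&(px.max(-1)-px.min(-1)<40)
    q=p[m]; print(n,'charger',len(q),q.min(0),q.max(0),cv2.minAreaRect(q[:,:2].astype(np.float32)))
    m=(p[...,2]>70)&(p[...,2]<240)&(p[...,0]>280)&(p[...,0]<440)&(p[...,1]<-290)&(p[...,1]>-420)
    q=p[m]
    for z in range(70,200,10):
        r=q[(q[:,2]>=z)&(q[:,2]<z+10)]
        if len(r): print(z,len(r),r.min(0).round(),r.max(0).round(),r.mean(0).round())
E
```

```text
(560, 800, 3)
top 349
[601.45736678  19.68637442 192.36195346] [799.41056174  47.53420135 217.2527225 ] [696.38102351  32.28842392 211.38889168]
dir 5.272933 696.8598 32.561256
side 139
[596.86899444  19.95333584 191.89922945] [799.74773749  50.11532918 212.48515419] [680.36500251  33.67110829 207.18215253]
dir 5.410072 683.0242 33.90758
top charger 199 [ 305.9870187  -428.35730621   36.1522701 ] [ 479.99310508 -347.1102932    51.80311141] ((399.4175720214844, -374.9981994628906), (79.912841796875, 175.3083038330078), 79.59140014648438)
70 3 [ 299. -296.   76.] [ 301. -292.   79.] [ 301. -295.   77.]
80 4 [ 291. -294.   84.] [ 299. -290.   87.] [ 295. -291.   85.]
side charger 130 [ 296.00818431 -435.59052153   36.41274801] [ 479.93781732 -345.32910485   49.05180999] ((396.64483642578125, -372.07159423828125), (88.9005126953125, 186.52561950683594), 77.07030487060547)
70 1 [ 299. -296.   71.] [ 299. -296.   71.] [ 299. -296.   71.]
80 1 [ 295. -291.   84.] [ 295. -291.   84.] [ 295. -291.   84.]
```

View pics/z0.png

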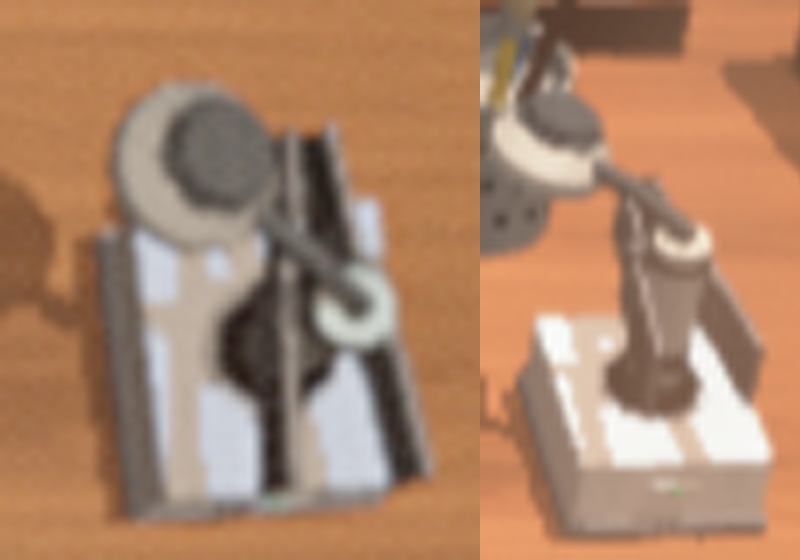

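The left crop is the top view and the right crop is the side view. The barrel's top ring is at crop (355,308), which is top pixel (409.4,188.5); in the side crop it is at (683,242). The two clip arms show as lines from (275,490) to (295,130) and from (415,470) to (330,130).

```bash
python3 - <<'E'
from h import *
t=load('top0');s=load('side0');P=pts(t);Q=pts(s)
def two(a,b):
    o1,d1=ray(t,*a);o2,d2=ray(s,*b)
    k=np.linalg.lstsq(np.stack([d1,-d2],1),o2-o1,rcond=None)[0]; p,q=o1+k[0]*d1,o2+k[1]*d2
    return ((p+q)/2).round(1),np.linalg.norm(p-q).round(1)
A=lambda x,y:(365+x/8-.5,150+y/8-.5); B=lambda x,y:(350+(x-480)/7-.5,165+y/7-.5)
print('barrel top',two(A(355,308),B(683,242)))
print('head cap',two(A(218,153),B(565,120)))
r=P[187:191,407:412]; print('depth ring',np.median(r.reshape(-1,3),0))
z=119
for n,p in dict(Lh=(275,490),Lj=(295,130),Rh=(415,470),Rj=(330,130),bar=(355,308)).items():
    print(n,onplane(t,*A(*p),z if n!='bar' else 135).round(1), P[tuple(np.round(A(*p)[::-1]).astype(int))].round(1))
# charger top face corners in crop and foot
for p in((103,232),(378,200),(385,492),(140,500)): print('ch',onplane(t,*A(*p),45).round(1))
print('foot',onplane(t,*A(282,340),48).round(1))
print('foot side',onplane(s,*B(652,382),50).round(1))
# screen top bar
reg=(P[...,2]>203)&(P[...,2]<220)&(P[...,0]>560)&(P[...,0]<900)&(abs(P[...,1])<80)
q=P[reg]; print(q[:,0].min(),q[:,0].max(),cv2.minAreaRect(q[:,:2].astype(np.float32)))
px=t['pixels'].astype(int)
for n in range(0,384): pass
for v in range(148,166,2): print(v,[tuple(px[v,u]) for u in range(249,262,2)])
E
```

```text
barrel top (array([ 509.4, -390.9,  130.4]), np.float64(2.4))
head cap (array([ 556.3, -338.8,  163. ]), np.float64(0.0))
depth ring [ 505.91332266 -387.23581446  144.27009561]
Lh [ 449.  -365.1  119. ] [ 449.8 -369.5  106.4]
Lj [ 573.9 -379.5  119. ] [ 573.3 -378.5  118.6]
Rh [ 455.4 -412.9  119. ] [ 456.5 -412.9  116.3]
Rj [ 573.8 -391.5  119. ] [ 572.6 -391.5  121. ]
bar [ 508.6 -390.5  135. ] [ 506.9 -387.4  144.9]
ch [ 553.3 -332.    45. ]
ch [ 564.3 -433.    45. ]
ch [ 456.8 -428.6   45. ]
ch [ 454.7 -340.2   45. ]
foot [ 512.2 -393.9   48. ]
foot side [ 504.  -387.4   50. ]
602.434529067175 840.6235101169897 ((721.5835571289062, 34.731727600097656), (239.41201782226562, 11.947380065917969), 5.264088153839111)
148 [(np.int64(103), np.int64(62), np.int64(40)), (np.int64(109), np.int64(73), np.int64(45)), (np.int64(160), np.int64(140), np.int64(95)), (np.int64(155), np.int64(134), np.int64(91)), (np.int64(150), np.int64(112), np.int64(73)), (np.int64(138), np.int64(88), np.int64(56)), (np.int64(138), np.int64(86), np.int64(54))]
150 [(np.int64(105), np.int64(65), np.int64(45)), (
[... 1819 characters left out ...]
nt64(81)), (np.int64(186), np.int64(129), np.int64(82))]
162 [(np.int64(136), np.int64(88), np.int64(55)), (np.int64(134), np.int64(88), np.int64(52)), (np.int64(134), np.int64(89), np.int64(57)), (np.int64(115), np.int64(84), np.int64(58)), (np.int64(131), np.int64(94), np.int64(63)), (np.int64(185), np.int64(126), np.int64(80)), (np.int64(183), np.int64(125), np.int64(77))]
164 [(np.int64(130), np.int64(84), np.int64(51)), (np.int64(132), np.int64(87), np.int64(55)), (np.int64(136), np.int64(90), np.int64(56)), (np.int64(112), np.int64(82), np.int64(52)), (np.int64(123), np.int64(86), np.int64(56)), (np.int64(184), np.int64(126), np.int64(82)), (np.int64(183), np.int64(125), np.int64(79))]
```

Screen bar: 239.4 × 11.9 mm, matching the given size. Its near edge is at (602.4, 23.8) and its yaw is 5.3°. Lamp: axis at about (509, -389), yaw about 1.5°. The barrel top from two views is z≈130–135, against 135 expected. First I'll turn the tool to match the lamp and move above the handles.

Emit:
{"op": "send_rows", "data": {
  "steps": [
    [[0, 0, 0, 1, 1], [0, 0, 0, 1, 1], [0, 0, 0, 1, 1], [0.9, -0.48, 0, 0, 1], [0.9, -0.48, 0, 0, 1]]
  ],
  "squeeze": 40
}}

```text
time_s: 0.52
ee_pos: [287.2, -492.5, 213.4]
ee_rot: [-180.0, 0.0, 1.3]
force: [0.3, -0.2, 0.2]
gripper_width: 91.1
gripper_force: 0.0
```

Emit:
{"op": "send_rows", "data": {
  "steps": [
    [[0.9, -0.48, 0, 0, 1], [0.9, -0.48, 0, 0, 1], [0.9, -0.48, 0, 0, 1], [0.9, -0.48, 0, 0, 1], [0, 0, 0, 0, 1]]
  ]
}}

```text
time_s: 0.93
ee_pos: [435.4, -407.7, 213.3]
ee_rot: [-179.9, -0.2, 1.9]
force: [-0.9, 0.4, -0.5]
gripper_width: 91.2
gripper_force: 0.0
```

Emit:
{"op": "send_rows", "data": {
  "steps": [
    [[0.5, -0.25, 0, 0, 1], [0.36, -0.15, 0, 0, 1], [0, 0, 0, 0, 1]]
  ]
}}

```text
time_s: 1.18
ee_pos: [465.8, -393.5, 213.4]
ee_rot: [-180.0, -0.0, 1.7]
force: [0.1, -0.7, 0.2]
gripper_width: 90.9
gripper_force: 0.0
```

```bash
python3 - <<'E'
from h import *
t=grab('top','t1');s=grab('side','s1');print(env.state()['ee_pos'],env.state()['ee_rot'])
def up(f,x0,x1,y0,y1,k): return cv2.resize(f['pixels'][y0:y1,x0:x1,::-1],None,fx=k,fy=k,interpolation=cv2.INTER_CUBIC)
A=up(t,350,450,140,260,4);B=up(s,340,440,140,260,4)
cv2.imwrite('pics/z1.png',np.hstack([A,B]))
E
```

```text
[ 463.48578035 -394.72785309  213.56054202] [-1.79994467e+02  6.23674843e-02  1.57868209e+00]
```

View pics/z1.png

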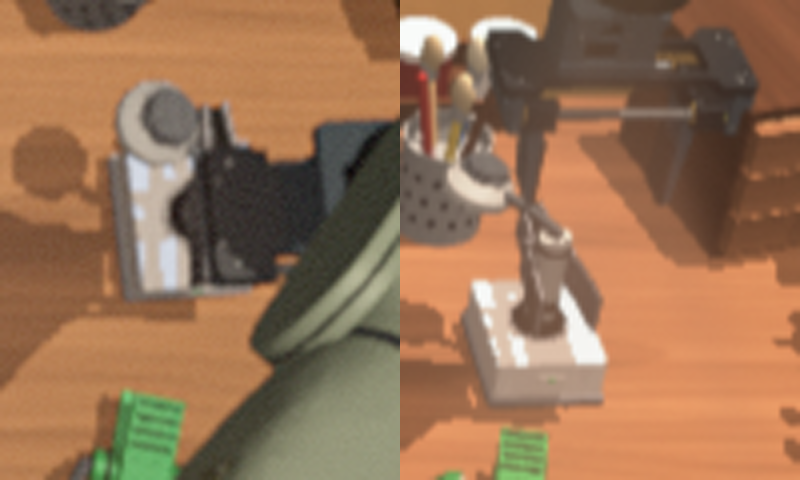

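The gripper is above the handles: top crop (235,215), side crop (620,110). The head at (155,115) is clear ahead of it. Now I descend.

Emit:
{"op": "send_rows", "data": {
  "steps": [
    [[0.18, -0.11, 0.6, 0, 1], [0, 0, 0.7, 0, 1], [0, 0, 0.7, 0, 1], [0, 0, 0.7, 0, 1], [0, 0, 0.54, 0, 1]]
  ]
}}

```text
time_s: 1.7
ee_pos: [468.7, -390.3, 82.3]
ee_rot: [-179.9, 0.1, 1.5]
force: [-0.5, 1.2, 0.1]
gripper_width: 91.0
gripper_force: 0.0
```

Emit:
{"op": "send_rows", "data": {
  "steps": [
    [[0, 0, 0, 0, 1], [0, 0, 0, 0, 0.6], [0, 0, 0, 0, 0.55], [0, 0, 0, 0, 0.5]]
  ]
}}

```text
time_s: 2.03
ee_pos: [471.5, -391.3, 86.5]
ee_rot: [179.8, -0.2, 1.5]
force: [-0.6, -0.6, 0.8]
gripper_width: 73.9
gripper_force: 0.0
```

Emit:
{"op": "send_rows", "data": {
  "steps": [
    [[0, 0, 0, 0, 0.5], [0, 0, 0, 0, 0.5], [0, 0, 0, 0, 0.5], [0, 0, 0, 0, 0.47]]
  ],
  "squeeze": 40
}}

```text
time_s: 2.37
ee_pos: [470.7, -390.3, 85.0]
ee_rot: [179.9, -0.0, 1.6]
force: [-3.4, -1.3, 2.9]
gripper_width: 48.0
gripper_force: 8.0
```

Emit:
{"op": "send_rows", "data": {
  "steps": [
    [[0, 0, 0, 0, 0.4], [0, 0, 0, 0, 0.4]]
  ]
}}

```text
time_s: 2.53
ee_pos: [469.8, -390.4, 85.1]
ee_rot: [180.0, 0.1, 1.6]
force: [-5.1, -0.6, 7.1]
gripper_width: 36.9
gripper_force: 20.1
```

Emit:
{"op": "send_rows", "data": {
  "steps": [
    [[0, 0, 0, 0, 0.2], [0, 0, 0, 0, 0.1], [0, 0, 0, 0, 0.1], [0, 0, 0, 0, 0.1], [0, 0, 0, 0, 0.1]]
  ]
}}

```text
time_s: 2.95
ee_pos: [468.1, -390.5, 85.5]
ee_rot: [180.0, 0.3, 1.6]
force: [-9.7, -0.7, 9.9]
gripper_width: 29.7
gripper_force: 40.3
```

Gripped at the stop: 29.7 mm, 40 N. Pulling straight up, slowly at first.

Emit:
{"op": "send_rows", "data": {
  "steps": [
    [[0, 0, -0.1, 0, 0.1], [0, 0, -0.15, 0, 0.1], [0, 0, -0.2, 0, 0.1], [0, 0, -0.2, 0, 0.1], [0, 0, -0.2, 0, 0.1]]
  ],
  "squeeze": 45
}}

```text
time_s: 3.37
ee_pos: [472.0, -389.9, 119.7]
ee_rot: [-180.0, -0.2, 1.5]
force: [0.2, 0.3, -2.0]
gripper_width: 29.6
gripper_force: 44.4
```

Emit:
{"op": "send_rows", "data": {
  "steps": [
    [[0, 0, -0.3, 0, 0.1], [0, 0, -0.4, 0, 0.1], [0, 0, -0.4, 0, 0.1], [0, 0, -0.4, 0, 0.1], [0, 0, -0.4, 0, 0.1]]
  ]
}}

```text
time_s: 3.78
ee_pos: [472.3, -389.7, 197.0]
ee_rot: [180.0, -0.2, 1.6]
force: [-0.6, 0.4, -1.1]
gripper_width: 28.9
gripper_force: 44.4
```

Emit:
{"op": "send_rows", "data": {
  "steps": [
    [[0, 0, -0.3, 0, 0.1], [0, 0, 0, 0, 0.1], [0, 0, 0, 0, 0.1]]
  ]
}}

```text
time_s: 4.03
ee_pos: [472.0, -390.0, 208.1]
ee_rot: [179.9, -0.2, 1.6]
force: [0.2, -0.3, -1.1]
gripper_width: 29.0
gripper_force: 44.4
```

```bash
python3 - <<'E'
from h import *
t=grab('top','t2');s=grab('side','s2');e=env.state();print(e['ee_pos'],e['ee_rot'],e['force'])
def up(f,x0,x1,y0,y1,k): return cv2.resize(f['pixels'][y0:y1,x0:x1,::-1],None,fx=k,fy=k,interpolation=cv2.INTER_CUBIC)
A=up(t,350,450,140,260,4);B=up(s,340,440,100,220,4)
cv2.imwrite('pics/z2.png',np.hstack([A,B]))
E
```

```text
[ 470.89694716 -389.47653796  206.02831237] [-1.79952753e+02 -8.66667073e-03  1.55316243e+00] [ 0.37996753  0.14031004 -1.84673571]
```

View pics/z2.png

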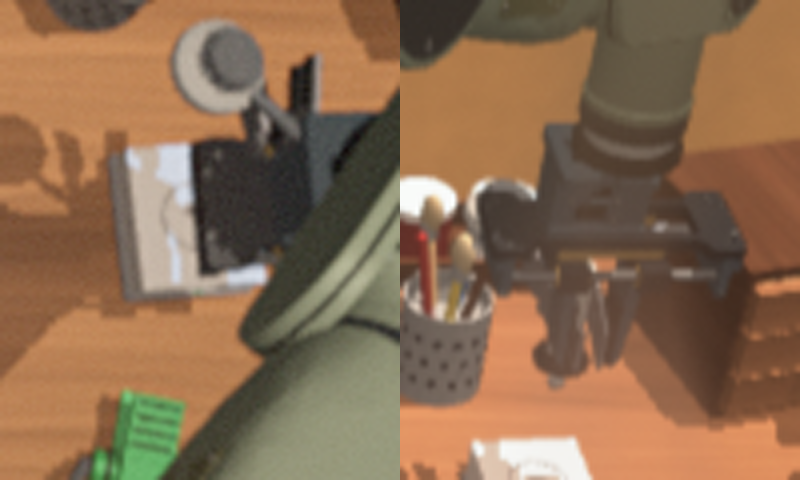

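The lamp is free of the charger and hangs upright: in the side crop its foot is at (558,360) and its plug tip at (555,382). It is about 120 mm up and the wrist force shows about its weight. I'll carry it over to the screen, turning the tool to the screen's yaw on the way.

Emit:
{"op": "send_rows", "data": {
  "steps": [
    [[0, 0, 0, -0.54, 0.1], [0.05, -0.5, 0, 0, 0.1], [0.05, -0.83, 0, 0, 0.1], [0.05, -0.83, 0, 0, 0.1], [0.05, -0.83, 0, 0, 0.1]]
  ]
}}

```text
time_s: 4.55
ee_pos: [467.2, -268.6, 205.1]
ee_rot: [-179.9, 0.1, 5.2]
force: [0.1, 0.7, -0.4]
gripper_width: 29.1
gripper_force: 44.4
```

Emit:
{"op": "send_rows", "data": {
  "steps": [
    [[0.05, -0.83, 0, 0, 0.1], [0.05, -0.83, 0, 0, 0.1], [0.05, -0.83, 0, 0, 0.1], [0.05, -0.83, 0, 0, 0.1], [0.05, -0.83, 0, 0, 0.1]]
  ]
}}

```text
time_s: 4.97
ee_pos: [461.8, -102.1, 205.5]
ee_rot: [-179.9, 0.1, 5.2]
force: [0.9, 0.6, -1.5]
gripper_width: 29.2
gripper_force: 44.4
```

Emit:
{"op": "send_rows", "data": {
  "steps": [
    [[0.05, -0.83, 0, 0, 0.1], [0.05, -0.83, 0, 0, 0.1], [0, -0.4, 0, 0, 0.1], [0, 0, 0, 0, 0.1], [0, 0, 0, 0, 0.1]]
  ]
}}

```text
time_s: 5.38
ee_pos: [458.6, -20.9, 205.7]
ee_rot: [180.0, 0.1, 5.4]
force: [0.8, -1.0, -2.4]
gripper_width: 29.1
gripper_force: 44.4
```

Emit:
{"op": "send_rows", "data": {
  "steps": [
    [[0, -0.4, 0.4, 0, 0.1], [0, -0.38, 0.6, 0, 0.1], [0, 0, 0.64, 0, 0.1], [0, 0, 0, 0, 0.1], [0, 0, 0, 0, 0.1]]
  ]
}}

```text
time_s: 5.8
ee_pos: [455.5, 8.6, 139.9]
ee_rot: [180.0, 0.2, 5.2]
force: [0.3, 0.1, -1.6]
gripper_width: 28.9
gripper_force: 44.4
```

```bash
python3 - <<'E'
from h import *
t=grab('top','t3');s=grab('side','s3');e=env.state();print(e['ee_pos'],e['ee_rot'],e['force'])
def up(f,x0,x1,y0,y1,k): return cv2.resize(f['pixels'][y0:y1,x0:x1,::-1],None,fx=k,fy=k,interpolation=cv2.INTER_CUBIC)
A=up(t,205,305,110,230,4);B=up(s,190,290,120,240,4)
cv2.imwrite('pics/z3.png',np.hstack([A,B]))
E
```

```text
[457.38869032   8.58021412 141.85062103] [ 1.79972692e+02 -1.23081634e-01  5.16866575e+00] [-0.42803992  0.37553192 -1.42859846]
```

View pics/z3.png

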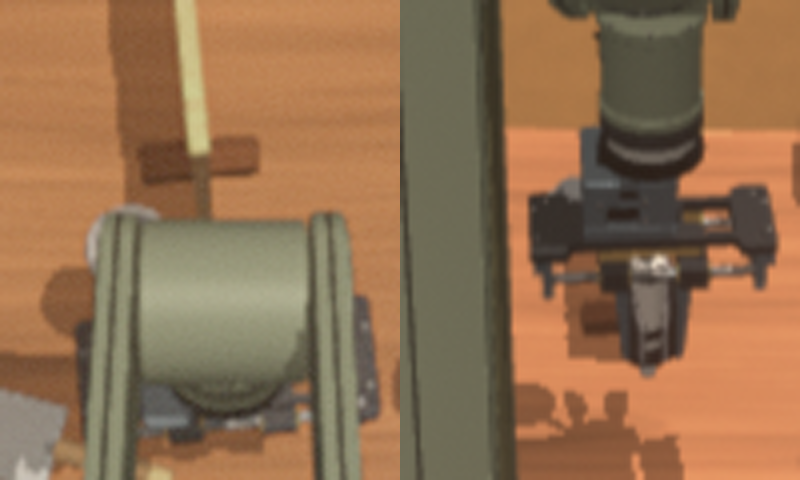

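The top view is mostly hidden by the wrist; the head disc's rim shows at crop (90,240) left and (130,206) top. In the side view the lamp hangs upright with its plug tip at crop (648,372). The screen is directly ahead. I'll check those rays against the expected pose.

```bash
python3 - <<'E'
from h import *
t=load('t3');s=load('s3')
S=lambda x,y:(190+(x-400)/4-.4,120+y/4-.4);T=lambda x,y:(205+x/4-.4,110+y/4-.4)
u=np.array([np.cos(np.radians(5.2)),np.sin(np.radians(5.2))]);n=np.array([-u[1],u[0]])
o=np.array([457,8.6])+41*u
print('exp origin',o,'plug',onplane(s,*S(648,372),75))
print('barrel ring px',S(655,262),onplane(s,*S(655,262),190.5))
hd=o+50*u+53*n; print('exp head',hd,'edges x',hd[0]+29,'y',hd[1]+29)
for z in(197,208): print('head left',onplane(t,*T(88,240),z)[1],'top',onplane(t,*T(130,206),z)[0])
# screen line lateral of the lamp
c=np.array([602.4,23.75]);us=np.array([np.cos(np.radians(5.26)),np.sin(np.radians(5.26))]);d=o-c
print('lamp in screen',d@us,d@np.array([-us[1],us[0]]))
E
```

```text
exp origin [497.83126034  12.31593579] plug [499.10983047  12.66825684  75.        ]
barrel ring px (253.35, 185.1) [494.5976666    6.95233823 190.5       ]
exp head [542.82195352  69.62943792] edges x 571.821953523571 y 98.62943792464442
head left 96.1587997630093 top 572.4554131724817
head left 95.19290163389554 top 569.7655690009021
lamp in screen -105.17661728322514 -1.7995317890466715
```

The plug, barrel and head agree with the expected pose to within about 3 mm. I'll shift 3 mm towards the mask's side and advance.

Emit:
{"op": "send_rows", "data": {
  "steps": [
    [[0.2, -0.08, 0, 0, 0.1], [0.4, 0, 0, 0, 0.1], [0.4, 0, 0, 0, 0.1], [0.4, 0, 0, 0, 0.1], [0, 0, 0, 0, 0.1]]
  ]
}}

```text
time_s: 6.32
ee_pos: [516.5, 17.8, 142.3]
ee_rot: [180.0, -0.4, 5.2]
force: [0.5, 0.7, -0.6]
gripper_width: 28.8
gripper_force: 44.4
```

Emit:
{"op": "send_rows", "data": {
  "steps": [
    [[0.2, 0, 0, 0, 0.1], [0.1, 0, 0, 0, 0.1], [0.1, 0, 0, 0, 0.1], [0, 0, 0, 0, 0.1]]
  ]
}}

```text
time_s: 6.65
ee_pos: [528.3, 19.2, 141.0]
ee_rot: [180.0, -0.1, 5.2]
force: [-0.2, 0.4, -1.0]
gripper_width: 29.4
gripper_force: 44.4
```

Emit:
{"op": "send_rows", "data": {
  "steps": [
    [[0.08, 0, 0, 0, 0.1], [0.08, 0, 0, 0, 0.1], [0, 0, 0, 0, 0.1]]
  ]
}}

```text
time_s: 6.9
ee_pos: [534.5, 19.8, 140.8]
ee_rot: [180.0, -0.0, 5.2]
force: [-0.3, -0.3, -0.8]
gripper_width: 29.0
gripper_force: 44.4
```

Emit:
{"op": "send_rows", "data": {
  "steps": [
    [[0.05, 0, 0, 0, 0.1], [0.05, 0, 0, 0, 0.1], [0, 0, 0, 0, 0.1]]
  ]
}}

```text
time_s: 7.15
ee_pos: [535.4, 20.0, 140.4]
ee_rot: [-180.0, 0.4, 5.3]
force: [-6.7, -2.3, 0.7]
gripper_width: 29.0
gripper_force: 45.0
```

Contact came at x≈535.4, against 535.7 predicted, with 6.7 N. One more light push, then I open gradually.

Emit:
{"op": "send_rows", "data": {
  "steps": [
    [[0.04, 0, 0, 0, 0.1], [0, 0, 0, 0, 0.3], [0, 0, 0, 0, 0.35], [0, 0, 0, 0, 0.4], [0, 0, 0, 0, 0.42]]
  ]
}}

```text
time_s: 7.57
ee_pos: [537.4, 19.3, 140.3]
ee_rot: [179.9, 0.3, 5.2]
force: [-4.5, -5.4, -1.0]
gripper_width: 38.1
gripper_force: 15.5
```

Emit:
{"op": "send_rows", "data": {
  "steps": [
    [[0, 0, 0, 0, 0.45], [0, 0, 0, 0, 0.5], [0, 0, 0, 0, 0.55], [0, 0, 0, 0, 0.6], [0, 0, 0, 0, 0.6]]
  ]
}}

```text
time_s: 7.98
ee_pos: [540.1, 20.5, 141.1]
ee_rot: [-180.0, -0.1, 5.3]
force: [-1.2, -0.7, -0.0]
gripper_width: 54.5
gripper_force: 0.0
```

```bash
python3 - <<'E'
from h import *
s=grab('side','s4');e=env.state();print(e['ee_pos'],e['ee_rot'],e['force'],e['gripper_width'])
cv2.imwrite('pics/z4.png',cv2.resize(s['pixels'][110:220,200:300,::-1],None,fx=5,fy=5,interpolation=cv2.INTER_CUBIC))
E
```

```text
[539.95027902  20.51287239 140.95748901] [-1.79996563e+02 -5.39935847e-02  5.25435314e+00] [-0.35002626  0.38752849  0.14780103] 54.25644752580978
```

View pics/z4.png

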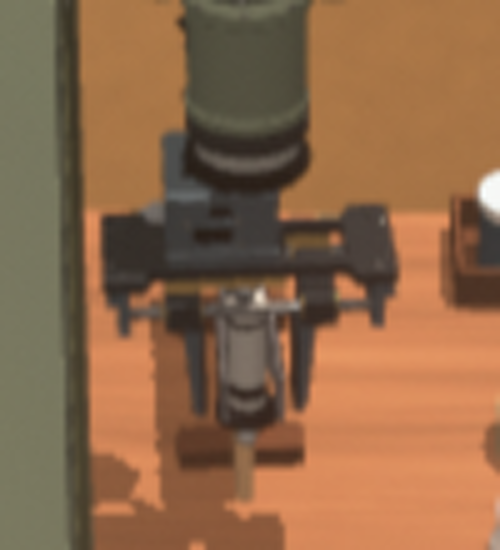

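The fingers are off and the lamp stays upright on the frame: barrel at (245,350) in line with the frame edge at (245,470). I'll open wide, back off, and lift away.

Emit:
{"op": "send_rows", "data": {
  "steps": [
    [[0, 0, 0, 0, 1], [0, 0, 0, 0, 1], [0, 0, 0, 0, 1], [-0.4, 0, 0, 0, 1], [-0.7, 0, 0, 0, 1]]
  ]
}}

```text
time_s: 8.45
ee_pos: [497.8, 16.4, 140.7]
ee_rot: [180.0, -0.2, 5.3]
force: [0.4, -0.5, 0.2]
gripper_width: 85.1
gripper_force: 0.0
```

Emit:
{"op": "send_rows", "data": {
  "steps": [
    [[-0.9, 0, 0, 0, 1], [-0.9, 0, 0, 0, 1], [0, 0.9, -0.9, 0, 1], [0, 0.9, -0.9, 0, 1], [0, 0.9, -0.9, 0, 1]]
  ]
}}

```text
time_s: 8.87
ee_pos: [430.3, -78.6, 229.7]
ee_rot: [-180.0, 0.1, 5.3]
force: [1.8, -0.8, 0.1]
gripper_width: 91.2
gripper_force: 0.0
```

Emit:
{"op": "send_rows", "data": {
  "steps": [
    [[0, 0.9, 0, 0, 1], [0, 0.9, 0, 0, 1], [0, 0.9, 0, 0, 1], [0, 0.9, 0, 0, 1], [0, 0.9, 0, 0, 1]]
  ]
}}

```text
time_s: 9.28
ee_pos: [448.4, -259.3, 229.4]
ee_rot: [180.0, -0.0, 5.2]
force: [0.4, -0.5, -0.1]
gripper_width: 91.0
gripper_force: 0.0
```

```bash
python3 - <<'E'
from h import *
t=grab('top','t5');s=grab('side','s5');e=env.state();print(e['time_s'],e['ee_pos'],e['force'],e['gripper_width'])
def up(f,x0,x1,y0,y1,k): return cv2.resize(f['pixels'][y0:y1,x0:x1,::-1],None,fx=k,fy=k,interpolation=cv2.INTER_CUBIC)
cv2.imwrite('pics/z5.png',np.hstack([up(t,205,285,90,190,5),up(s,210,290,110,210,5)]))
E
```

```text
9.3833 [ 449.01723059 -262.11274953  228.82981422] [-0.79458451  1.00760042  0.14286007] 90.87484107093023
```

View pics/z5.png

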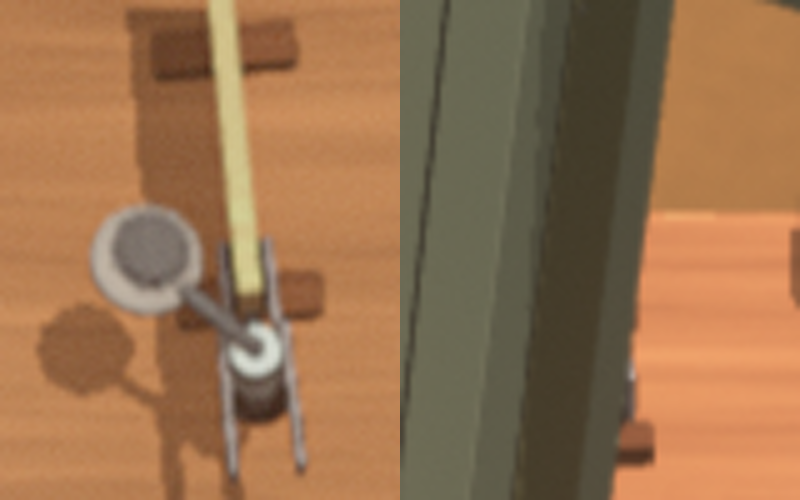

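The lamp hangs on the screen's near edge, with the jaws straddling the frame at crop (245,270). The head at (150,250) is on the mask's side and the barrel ring is at (255,348). One numeric check follows, then I hand in.

```bash
python3 - <<'E'
from h import *
t=load('t5');P=pts(t)
T=lambda x,y:(205+x/5-.4,90+y/5-.4)
c=np.array([602.4,23.75]);a=np.radians(5.26);us=np.array([np.cos(a),np.sin(a)]);ns=np.array([-us[1],us[0]])
for n,p,z in(('ring',(255,348),189),('jawL',(225,245),173),('jawR',(268,242),173),('hL',(233,475),173),('hR',(300,468),173),('head',(150,250),231)):
    q=onplane(t,*T(*p),z);d=q[:2]-c;print(n,'x',(d@us).round(1),'y',(d@ns).round(1),'depth z',P[tuple(np.round(T(*p)[::-1]).astype(int))][2].round(1))
E
```

```text
ring x -23.5 y -0.2 depth z 204.7
jawL x 38.2 y 10.1 depth z 175.8
jawR x 37.5 y -12.8 depth z 173.4
hL x -86.3 y 17.9 depth z 163.8
hR x -86.1 y -17.4 depth z 172.1
head x 21.9 y 47.8 depth z 227.2
```

```bash
python3 -c "
from workcell import env
print(env.job_done())"
```

```text
the job is handed in; nothing more can be done
None
```

The lamp is out of its charger and clipped fully home on the upper half of the screen's near edge, upright and square with its head on the mask's side; I let go and handed the job in at about 9.4 s, and no verdict was returned.

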